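Unlock the jar carousel and turn the olives to the serving place

TASK

The jar carousel on the trolley is locked by the round brass spring plunger at its rim. Press the plunger right down with your fingertips and, keeping it down, push the turntable round until the green-lidded olive jar stands at the plunger and the plunger has sprung fully up again to lock it there. Nothing is to be picked up or lifted: the jars stay upright in their slots, and the glasses and other things on the shelf stay where they are.

Things in the scene. Friction and masses are not known exactly. Their poses are not given: they have to be found in the camera images.
- stand: the fixed round dark-wood base of the carousel, 300 mm across, its top 22 mm above the shelf. Origin: centre of its underside on the shelf, on the turning axis; z up. The lock plunger stands at x = -120 mm on the base's own x axis (towards the robot at yaw 0).
- turntable_top (a point): centre of the turntable's top, on the turning axis. The turntable is a wooden disc 276 mm across, 14 mm thick, underside 28 mm and top 42 mm above the shelf. Six open notches, one every 60 degrees, cut its rim: 44 mm wide, sides parallel, from 98 mm off the axis out to the rim. Behind each, 62 mm off the axis, is an upright slot for a jar (walls 26 mm high, ending 88 mm off the axis).
- carousel (a joint): turn of the turntable on its base, rad, anticlockwise seen from above, about 0 at the start. Unlocked it turns either way without end, with slight friction (about 2 N at the rim), and stays where it is left; locked, it has about 1 degree of play each way.
- lock (a joint): how far the spring lock plunger is pressed down, m: 0 = fully up, 0.021 = bottom. Spring 4 N at the top, 8 N at the bottom. Up, it fills the notch and the turntable cannot turn. From 0.018 on its top is under the turntable: the rim can slide over it and then itself keeps it down, until the next notch comes over it and it springs up and locks by itself.
- lock_top (a point): centre of the flat top of the round brass lock plunger, 40 mm across (the point moves down with it; 46 mm above the shelf when up, 120 mm off the turning axis). At the start it stands in a notch whose slot is empty; closed fingertips fit into the notch above it and can push against the notch's sides.
- serving_place (a point): fixed point on the base's -x axis, 62 mm from the turning axis, 42 mm above the shelf: the serving position in line with the lock plunger, where the slot next to the plunger holds its jar.
- olive_jar: small jar of green olives with a green lid, 40 mm across, 45 mm high, about 90 g, standing in the slot one place to the left or to the right of the plunger. Origin: centre of its underside, 42 mm above the shelf.
- almond_jar_1: jar of almonds, same size, white lid, in the slot on the plunger's other side. Origin: centre of its underside.
- almond_jar_2: the same, in the slot opposite the plunger.
- glass_1: stemless crystal shot glass, 46 mm across the mouth, 58 mm high. Origin: on its underside. A bystander.
- glass_2: another like it. Origin: on its underside. A bystander.
- glass_3: another like it. Origin: on its underside. A bystander.
- corkscrew: brass lever corkscrew lying down, about 165 mm long, 20 mm high. Origin: on its underside. A bystander.
- ice_scoop: pewter ice scoop lying down, about 190 mm long, 34 mm high. Origin: on its underside. A bystander.
- coasters: stack of white porcelain coasters, 94 mm across, 30 mm high. Origin: on its underside. A bystander.
Things that resemble listed ones, but are neither listed nor needed, are in the scene too. Leave any blue look-alike of the almond_jar_1 alone. There is more than one size of the olive_jar; the job needs the larger.

How it is judged (in metres and radians):
On the way:
1. a finger holds the lock plunger down clear of the turntable (value of joint lock above 0.0178 m and contact force between the fingers and lock_c0 above 1 N and value of joint carousel between -0.2 and 0.2 rad), for 0.1 s.
At the end, for the whole second after the job is handed in: The olive jar stands within 9 mm (seen from above) of the serving place at the plunger, the plunger is up again to within 3 mm of its top so the carousel is locked and at rest, and the three jars stand upright (within 0.2 rad) on the turntable, none lifted (horizontal distance between olive_jar and serving_place below 0.009 m and value of joint lock below 0.003 m and velocity of joint carousel between -0.05 and 0.05 rad/s and height (world z) of olive_jar between 0.038 and 0.047 m and angle between each of olive_jar, almond_jar_1, almond_jar_2's own z axis and vertical below 0.2 rad and height (world z) of almond_jar_1 between 0.038 and 0.047 m and height (world z) of almond_jar_2 between 0.038 and 0.047 m); the robot touches nothing.
It fails at once if a jar is lifted or tipped in its slot (height (world z) of any of olive_jar, almond_jar_1, almond_jar_2 above 0.052 m or angle between any of olive_jar, almond_jar_1, almond_jar_2's own z axis and vertical above 0.35 rad).
It fails at once if a glass, the corkscrew, the scoop or the coasters are shifted, lifted or knocked over (more than 15 mm) (distance of any of glass_1, glass_2, glass_3, corkscrew, ice_scoop, coasters from where it was at the start of the episode above 0.015 m).
It also fails if it takes over 38 s, if anything falls off the work surface, if the arm or the gripper's body presses on something with over 40 N, if the wrist force passes 120 N, or if a joint passes its speed limit or range.

ROBOT

A 6-joint arm with a two-finger parallel gripper is mounted at the origin on the work surface. World frame = base frame: x ahead of the robot, y to its left, z up, the work surface at z = 0. Lengths are in mm, angles in rad, forces in N, time in s.
With the tool pointing down it reaches from about 275 to 850 mm from the base axis. Payload 19 kg.
Tool frame: the origin (TCP) lies at the very end of the fingers, on their centre line; the grasp point (between the pads) lies 19 mm behind it; z points along the fingers, y is the line along which they close (so a half turn about z gives the same grasp; the last joint's range is limited). The gripper opens to 85 mm and grips with 20 to 120 N. Pads are 22 mm wide; open, the fingers measure 114 mm over their backs; the gripper's body (76 mm by 85 mm) begins 54 mm behind the grasp point. The pads swing forward as they close: fully open they stand 13 mm farther back than shut.
Start: joints at [-1.28, 0.15, 1.437, -0, 1.554, -0.134], TCP at [236.95, -523.871, 198.867] pointing down, gripper open.
Joint ranges: [-2.8, 2.8], [-0.68, 2.1], [0.12, 2.68], [-1.39, 4.53], [0.16, 2.79], [-2.81, 2.81]. Speed limits (rad/s): [1.89, 1.89, 2.22, 3.01, 3.01, 3.01].

INTERFACE

Orientations are given as a unit quaternion [w, x, y, z].
In Python, from station import * gives the robot as it stands.
- The arm moves only by the tool play_rows, never from a script. Its argument "steps" is a list of rows, each a list of 7 numbers: the shift along the world's x, y, z each as a share of 20 cm, from -1 to 1, then the turn, a rotation vector about the world's x, y, z each as a share of 180 degrees, from -1 to 1, then the opening, from 0 (shut) to 1 (fully open). In form: [[x, y, z, wx, wy, wz, jaw], ...]. A call has 1 to 12 rows; each row is the pose to reach, as a shift and turn from the pose commanded when the call began, turning the shorter way round; what a row does not reach only later rows make up. A row lasts 1/12 s, in which the tool goes at most 41.7 mm and 7.16 degrees, less where a joint would pass 70% of its speed; a pose out of reach is approached as far as the arm can. A call with a number of a shift or a turn outside -1 to 1 is refused whole. A call with a gripper value outside its range is refused whole. The fingers move at their own pace and stop on an object; the grip force is fixed at half the most. Time passes only in rows, so rows that repeat a pose let the fingers close. It gives the time, the measured TCP pose, the force, the opening and the grip force at its end, in the units of the state.
- get_state(): the state, without advancing time (a new reading comes with each control period).
- capture(name): name is "scene" or "top" or "wrist"; returns (picture, depth): 420x560x3 uint8, blue, green, red; 420x560 float32, mm along the optical axis (not along the pixel's ray), 0 where there is no reading.
- camera_model(name): a dict with "intrinsics" (3x3 intrinsics, pixels), "camera_from_world" (4x4, takes a point from world to camera coordinates). Camera axes: x right, y down, z forward; pixel columns grow to the right and rows downward; lengths in mm; the calibration is good to about 2 mm. A picture is of the moment at which its call begins: read the wrist's pose just before it. camera_model takes no time and is no camera call; for the wrist camera it gives the pose at the moment of the call.
- hand_in(): hands the job in; it is judged then, once.
The state is a dict: "clock": time; "joints": joint angles; "qvel": joint speeds; "tau": joint torques, N m; "eef_pos": TCP position; "eef_rot": TCP orientation; "ft_force": force on the tool from outside, world axes, zero at the start; "wrist_torque": the same for the moment, N m; "gripper_width": opening from 0.0 (shut) to 1.0 (fully open); "grip_force": force on a finger pad.
Only numpy, scipy, OpenCV 4.12 (cv2) and the standard library are available. Lean on these libraries where they do the work, as an engineer would, in place of code of your own. Each camera call takes 0.05 s, during which the arm holds its last target. There are 200 camera calls.

## Working session

There is one attempt and no reset: what is moved stays moved. The work goes in short steps, Python scripts to look and compute and a tool call to move; the robot and the scene stay as the last step left them, time stands still between calls to the robot, and variables do not carry over. Pictures are saved under pics/ and viewed, at most 10 in all, crops included, and the job is handed in when it is done.

Besides the shell and the picture viewer there is one more tool, called after "Call:" by a JSON object that holds its "fn" and its "kwargs", one argument or row to a line. play_rows: Moves the arm, as the interface text tells. Shift numbers are shares of 20 cm and turn numbers shares of 180 degrees, none past 1 either way. Its arguments: {"type":"object","properties":{"steps":{"type":"array","items":{"type":"array","items":{"type":"number"}}}},"required":["steps"]}

```bash
mkdir -p pics; cat > h.py <<'E'
from station import *
import numpy as np, cv2
def px2w(name,u,v,d=None,z=None,M=None):
    M=M or camera_model(name);K=np.array(M["intrinsics"]);T=np.linalg.inv(np.array(M["camera_from_world"]))
    r=np.linalg.inv(K)@[u,v,1]
    if d is not None: return (T@np.r_[r*d,1])[:3]
    w=T[:3,:3]@r;o=T[:3,3];return o+w*(z-o[2])/w[2]
E
python3 - <<'E'
from h import *
for n in("top","scene"):
    p,d=capture(n);cv2.imwrite(f"pics/{n}0.png",p);np.save(f"pics/{n}0.npy",d)
print(get_state())
E
```

```text
{'clock': 0.1, 'joints': array([-1.27997810e+00,  1.50902384e-01,  1.43792344e+00,  1.51523059e-07,
        1.55380530e+00, -1.34029630e-01]), 'qvel': array([-0.00075643, -0.00080274, -0.00272587,  0.00015407, -0.00103993,
       -0.00123966]), 'tau': array([ 9.26688459e-03, -7.14370465e+01, -5.71794033e+01,  3.48143139e-04,
        7.14616355e-03,  3.41640930e-05]), 'eef_pos': array([ 236.90008336, -523.66077732,  198.37666485]), 'eef_rot': array([-5.17648631e-04,  9.77522619e-01,  2.10829932e-01, -4.05880546e-05]), 'ft_force': array([-0.19335148, -0.82790851,  0.07157927]), 'wrist_torque': array([ 0.01919159, -0.02625832, -0.00633096]), 'grip_force': 0.0, 'gripper_width': 0.9982883052337516}
```

View pics/top0.png

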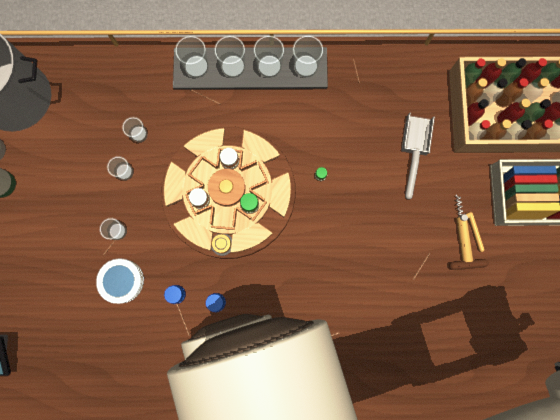

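View pics/scene0.png

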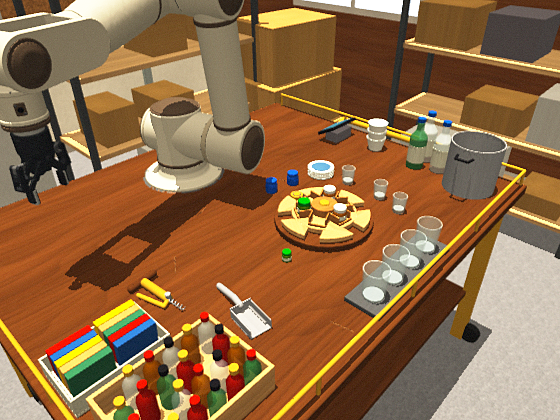

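The top view has two green lids. The one at (249,202) stands in a turntable slot and is the larger. The smaller one at (321,173) stands off the carousel, so it is a decoy. The plunger is at (221,243), and the blue look-alikes are at (174,294) and (215,303). I'll confirm this in an enlarged crop.

```bash
python3 - <<'E'
from h import *
p=cv2.imread("pics/top0.png");d=np.load("pics/top0.npy")
cv2.imwrite("pics/crop.png",cv2.resize(p[120:270,150:350],None,fx=4,fy=4,interpolation=cv2.INTER_CUBIC))
for n,u,v in(("axis",226,187),("lock",221,243),("olive",249,202),("small",321,173),("w1",198,198),("w2",229,157),("b1",174,294),("b2",215,303),("gl",112,229)):
    print(n,px2w("top",u,v,d=d[v,u]).round(1))
E
```

```text
axis [565.1  96.4  71.7]
lock [448.  108.   49.6]
olive [529.9  46.5  86.3]
small [ 602.4 -109.2   38.1]
w1 [538.6 152.6  88.3]
w2 [626.9  89.2  86.2]
b1 [341.5 205.4  47.6]
b2 [322.3 119.6  43.5]
gl [483.8 353.3  13.7]
```

View pics/crop.png

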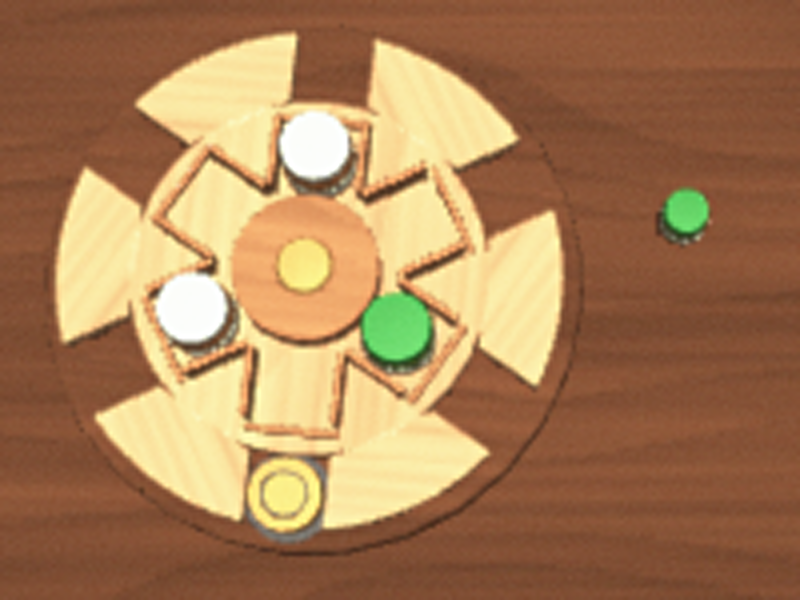

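The crop confirms the larger green-lidded jar at crop (397,327), in the slot to the right of the plunger. The plunger's brass top is at crop (285,493) and the hub at (303,265). The turntable therefore has to turn 60° clockwise. Next I refine these positions with known-height planes while I start moving.

```bash
python3 - <<'E'
from h import *
f=lambda u,v:((u+.5)/4-.5+150,(v+.5)/4-.5+120)
L=px2w("top",*f(285,493),z=46);print("lock",L)
print("axis",px2w("top",*f(303,265),z=72))
print("olive",px2w("top",*f(397,327),z=87),"w",px2w("top",*f(192,308),z=87),px2w("top",*f(315,146),z=87))
E
```

```text
lock [448.58550242 108.65687964  46.        ]
axis [567.47432608  97.68984403  72.        ]
olive [531.06516417  46.71689704  87.        ] w [541.73447699 153.66436632  87.        ] [628.54547623  90.47748919  87.        ]
```

Call:
{"fn": "play_rows", "kwargs": {
  "steps": [
    [0.05, 0.2, 0, 0, 0, 0.02, 0],
    [0.1, 0.4, 0, 0, 0, 0.05, 0],
    [0.18, 0.6, 0, 0, 0, 0.08, 0],
    [0.25, 0.8, 0, 0, 0, 0.11, 0],
    [0.32, 1, 0, 0, 0, 0.14, 0]
  ]
}}

```text
clock: 0.52
eef_pos: [300.0, -324.6, 198.5]
eef_rot: [-0.0, 0.907, 0.421, 0.0]
ft_force: [2.0, -0.6, 1.3]
gripper_width: 0.299
grip_force: 0.0
```

Call:
{"fn": "play_rows", "kwargs": {
  "steps": [
    [0.05, 0.2, 0, 0, 0, 0.03, 0],
    [0.1, 0.4, 0, 0, 0, 0.06, 0],
    [0.18, 0.6, 0, 0, 0, 0.1, 0],
    [0.25, 0.8, 0, 0, 0, 0.13, 0],
    [0.32, 1, 0, 0, 0, 0.16, 0]
  ]
}}

```text
clock: 0.93
eef_pos: [363.0, -127.3, 198.9]
eef_rot: [0.0, 0.774, 0.633, 0.0]
ft_force: [1.4, -0.5, 0.5]
gripper_width: 0.002
grip_force: 0.0
```

Call:
{"fn": "play_rows", "kwargs": {
  "steps": [
    [0.08, 0.2, 0, 0, 0, 0.01, 0],
    [0.16, 0.4, 0, 0, 0, 0.02, 0],
    [0.24, 0.6, -0.1, 0, 0, 0.034, 0],
    [0.32, 0.8, -0.2, 0, 0, 0.034, 0],
    [0.4, 1, -0.3, 0, 0, 0.034, 0]
  ]
}}

```text
clock: 1.35
eef_pos: [436.5, 56.1, 146.8]
eef_rot: [0.0, 0.74, 0.672, 0.0]
ft_force: [0.8, -1.4, -0.3]
gripper_width: 0.001
grip_force: 0.0
```

Call:
{"fn": "play_rows", "kwargs": {
  "steps": [
    [0.018, 0.163, -0.1, 0, 0, 0, 0],
    [0.018, 0.163, -0.25, 0, 0, 0, 0],
    [0.018, 0.163, -0.3, 0, 0, 0, 0],
    [0.018, 0.163, -0.3, 0, 0, 0, 0],
    [0.018, 0.163, -0.3, 0, 0, 0, 0]
  ]
}}

```text
clock: 1.77
eef_pos: [439.9, 85.7, 87.9]
eef_rot: [-0.0, 0.741, 0.672, -0.0]
ft_force: [0.6, 0.2, 0.5]
gripper_width: -0.004
grip_force: 0.0
```

```bash
python3 - <<'E'
from h import *
print(get_state()["eef_pos"],get_state()["ft_force"],get_state()["eef_rot"])
a=cv2.resize(capture("wrist")[0],(400,300));b=capture("scene")[0][170:260,260:390];c=capture("top")[0][140:290,130:330]
cv2.imwrite("pics/close.png",np.vstack([np.hstack([a,cv2.resize(c,(400,300))]),np.hstack([cv2.resize(b,(400,277)),np.zeros((277,400,3),np.uint8)])]))
E
```

```text
[439.94757826  85.74909674  87.92260707] [0.61535884 0.17322474 0.53740625] [-9.83677316e-05  7.40739231e-01  6.71792625e-01 -2.25995164e-04]
```

View pics/close.png

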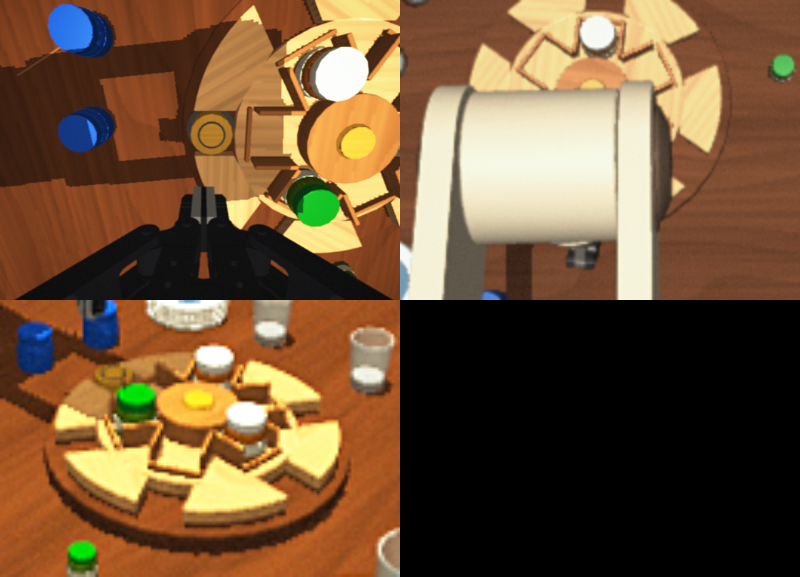

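The wrist crop shows the plunger free and up at (212,132), which is full-image (297,185). The TCP stops about 25 mm short of it.

```bash
python3 - <<'E'
from h import *
L=px2w("wrist",296.8,184.8,z=46);print(L, px2w("wrist",357*1.4,143*1.4,z=72))
print((np.r_[448.6,108.7]-get_state()["eef_pos"][:2])/200)
E
```

```text
[452.47975421 112.09228969  46.        ] [571.48042749  97.29827881  72.        ]
[0.03916346 0.11531616]
```

Call:
{"fn": "play_rows", "kwargs": {
  "steps": [
    [0.05, 0.122, 0, 0, 0, 0, 0],
    [0.05, 0.122, -0.05, 0, 0, 0, 0],
    [0.05, 0.122, -0.12, 0, 0, 0, 0],
    [0.05, 0.122, -0.17, 0, 0, 0, 0],
    [0.05, 0.122, -0.2, 0, 0, 0, 0],
    [0.05, 0.122, -0.24, 0, 0, 0, 0],
    [0.05, 0.122, -0.28, 0, 0, 0, 0],
    [0.05, 0.122, -0.28, 0, 0, 0, 0]
  ]
}}

```text
clock: 2.58
eef_pos: [449.3, 110.6, 30.0]
eef_rot: [-0.001, 0.741, 0.672, -0.001]
ft_force: [-1.1, -0.6, -0.5]
gripper_width: -0.002
grip_force: 0.0
```

```bash
python3 - <<'E'
from h import *
s=get_state();print(s["eef_pos"],s["ft_force"],s["wrist_torque"])
a=capture("wrist")[0];b=capture("scene")[0][170:260,260:390]
cv2.imwrite("pics/close2.png",np.hstack([cv2.resize(a,(440,330)),cv2.resize(b,(360,330))]))
E
```

```text
[449.33123779 110.56175967  30.03497439] [-1.06532973 -0.56028926 -0.50426094] [-0.01624954  0.03268678 -0.01905993]
```

View pics/close2.png

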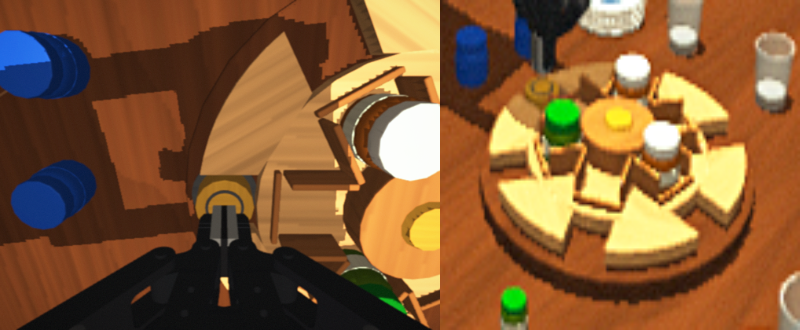

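```bash
python3 - <<'E'
from h import *
s=get_state();p,d=capture("wrist");M=camera_model("wrist")
K=np.array(M["intrinsics"]);T=np.array(M["camera_from_world"])
for n,P in(("tcp",s["eef_pos"]),("lockup",[450,110,46]),("lockdn",[450,110,25])):
    c=(T@np.r_[P,1])[:3];print(n,c.round(),(K@c/c[2])[:2].round(),)
print(s["eef_pos"], d[250:300:5,282:290:3])
for u,v in((280,268),(288,268),(284,275),(284,240),(270,250),(300,250)): print(u,v,px2w("wrist",u,v,d=d[v,u],M=M).round(1))
p,d=capture("scene");M=camera_model("scene");T=np.array(M["camera_from_world"]);K=np.array(M["intrinsics"])
for P in (s["eef_pos"],[450,110,46],[450,110,25]): c=(T@np.r_[P,1])[:3];print((K@c/c[2])[:2].round())
cv2.imwrite("pics/s2.png",cv2.resize(p[150:230,240:350],None,fx=7,fy=7,interpolation=cv2.INTER_CUBIC))
E
```

```text
tcp [ -1.  23. 192.] [283. 250.]
lockup [ -1.  28. 179.] [283. 263.]
lockdn [ -1.  21. 199.] [283. 247.]
[449.92437001 110.75480477  31.33600901] [[174.16682 174.42197 175.9883 ]
 [175.4496  175.18906 175.29521]
 [175.756   176.8881  177.77733]
 [149.41354 151.06096 149.78998]
 [144.59744 146.00659 145.03609]
 [142.49489 141.14009 142.52725]
 [137.02809 136.78197 137.17555]
 [134.63072 133.09668 134.8848 ]
 [131.46814 129.84894 130.43518]
 [127.41084 127.17785 126.28671]]
280 268 [450.1 122.6  74.8]
288 268 [453.6 122.4  75. ]
284 275 [451.9 122.8  81.6]
284 240 [451.9 123.7  47.1]
270 250 [444.2 119.   47.6]
300 250 [459.6 117.   46.5]
[296. 197.]
[296. 193.]
[296. 199.]
```

View pics/s2.png

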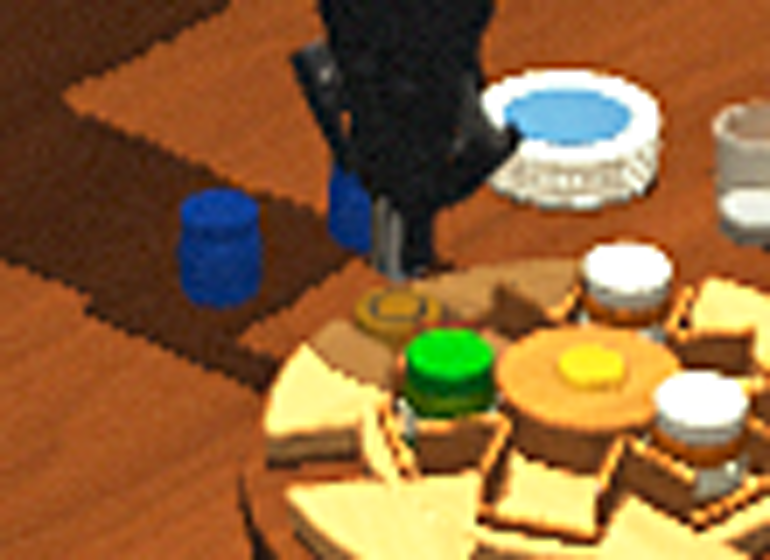

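The scene crop shows the fingertip at (400,272), about 20–30 mm above the plunger top at (400,308), and the plunger is still up. The force reads about zero too. So the reported TCP z is about 30 mm below the real tips. I'll go down guided by force.

Call:
{"fn": "play_rows", "kwargs": {
  "steps": [
    [0, 0, -0.02, 0, 0, 0, 0],
    [0, 0, -0.04, 0, 0, 0, 0],
    [0, 0, -0.06, 0, 0, 0, 0],
    [0, 0, -0.06, 0, 0, 0, 0]
  ]
}}

```text
clock: 3.12
eef_pos: [449.4, 110.9, 18.4]
eef_rot: [-0.0, 0.74, 0.672, -0.0]
ft_force: [0.1, 0.3, 0.2]
gripper_width: -0.0
grip_force: 0.0
```

Call:
{"fn": "play_rows", "kwargs": {
  "steps": [
    [0, 0, -0.02, 0, 0, 0, 0],
    [0, 0, -0.04, 0, 0, 0, 0],
    [0, 0, -0.04, 0, 0, 0, 0]
  ]
}}

```text
clock: 3.37
eef_pos: [449.9, 110.9, 10.8]
eef_rot: [-0.0, 0.74, 0.672, -0.0]
ft_force: [0.2, -0.1, 3.6]
gripper_width: -0.003
grip_force: 1.9
```

Contact: 3.6 N at the reported z of about 11, so the bias is about 35 mm. Now I press down.

Call:
{"fn": "play_rows", "kwargs": {
  "steps": [
    [0, 0, -0.02, 0, 0, 0, 0],
    [0, 0, -0.04, 0, 0, 0, 0],
    [0, 0, -0.06, 0, 0, 0, 0],
    [0, 0, -0.075, 0, 0, 0, 0],
    [0, 0, -0.075, 0, 0, 0, 0]
  ]
}}

```text
clock: 3.78
eef_pos: [450.2, 110.9, -4.0]
eef_rot: [0.0, 0.74, 0.672, 0.0]
ft_force: [-0.2, 0.5, 7.0]
gripper_width: -0.0
grip_force: 3.4
```

Call:
{"fn": "play_rows", "kwargs": {
  "steps": [
    [0, 0, -0.01, 0, 0, 0, 0],
    [0, 0, -0.015, 0, 0, 0, 0],
    [0, 0, -0.015, 0, 0, 0, 0]
  ]
}}

```text
clock: 4.03
eef_pos: [450.2, 110.9, -6.7]
eef_rot: [0.0, 0.74, 0.672, 0.0]
ft_force: [-0.8, -0.3, 6.7]
gripper_width: -0.001
grip_force: 3.6
```

Call:
{"fn": "play_rows", "kwargs": {
  "steps": [
    [0, 0, -0.008, 0, 0, 0, 0],
    [0, 0, -0.008, 0, 0, 0, 0],
    [0, 0, -0.008, 0, 0, 0, 0]
  ]
}}

```text
clock: 4.28
eef_pos: [450.3, 110.9, -7.5]
eef_rot: [0.0, 0.74, 0.672, 0.0]
ft_force: [-6.4, -0.8, 20.0]
gripper_width: -0.004
grip_force: 10.3
```

Call:
{"fn": "play_rows", "kwargs": {
  "steps": [
    [0, 0, -0.007, 0, 0, 0, 0],
    [0, 0, -0.007, 0, 0, 0, 0],
    [0, 0, -0.007, 0, 0, 0, 0]
  ]
}}

```text
clock: 4.53
eef_pos: [450.5, 110.9, -7.8]
eef_rot: [0.0, 0.74, 0.672, 0.0]
ft_force: [-16.2, -1.3, 44.7]
gripper_width: 0.001
grip_force: 22.5
```

The plunger is at the bottom: the force jumped and z stopped. I'll ease off slightly and work out the arc waypoints for the push.

```bash
python3 - <<'E'
import numpy as np
ax=np.r_[568.5,97.5];r=118.9;t0=173.5
P=lambda d:ax+r*np.r_[np.cos(np.radians(t0-d)),np.sin(np.radians(t0-d))]
def tw(d):return -max(d-5,0)/180
for a,ds in((0,(2,4,6,9,12,15,18,21,24,27,30)),(30,(33,36,39,42,45,48,51,54,56)),(56,(57,58,59,60,61,62,63,64,65,66,67))):
    print(a,[[*((P(d)-P(a))/200).round(3).tolist(),0,0,0,round(tw(d)-tw(a),3),0] for d in ds])
E
```

```text
0 [[0.003, 0.021, 0, 0, 0, 0.0, 0], [0.006, 0.041, 0, 0, 0, 0.0, 0], [0.01, 0.061, 0, 0, 0, -0.006, 0], [0.018, 0.092, 0, 0, 0, -0.022, 0], [0.027, 0.121, 0, 0, 0, -0.039, 0], [0.038, 0.151, 0, 0, 0, -0.056, 0], [0.05, 0.179, 0, 0, 0, -0.072, 0], [0.063, 0.207, 0, 0, 0, -0.089, 0], [0.078, 0.234, 0, 0, 0, -0.106, 0], [0.095, 0.261, 0, 0, 0, -0.122, 0], [0.113, 0.286, 0, 0, 0, -0.139, 0]]
30 [[0.019, 0.025, 0, 0, 0, -0.017, 0], [0.04, 0.048, 0, 0, 0, -0.033, 0], [0.061, 0.07, 0, 0, 0, -0.05, 0], [0.084, 0.092, 0, 0, 0, -0.067, 0], [0.108, 0.112, 0, 0, 0, -0.083, 0], [0.133, 0.13, 0, 0, 0, -0.1, 0], [0.158, 0.148, 0, 0, 0, -0.117, 0], [0.185, 0.164, 0, 0, 0, -0.133, 0], [0.203, 0.174, 0, 0, 0, -0.144, 0]]
56 [[0.009, 0.005, 0, 0, 0, -0.006, 0], [0.019, 0.009, 0, 0, 0, -0.011, 0], [0.028, 0.014, 0, 0, 0, -0.017, 0], [0.037, 0.018, 0, 0, 0, -0.022, 0], [0.047, 0.022, 0, 0, 0, -0.028, 0], [0.057, 0.026, 0, 0, 0, -0.033, 0], [0.066, 0.03, 0, 0, 0, -0.039, 0], [0.076, 0.033, 0, 0, 0, -0.044, 0], [0.086, 0.036, 0, 0, 0, -0.05, 0], [0.096, 0.04, 0, 0, 0, -0.056, 0], [0.106, 0.043, 0, 0, 0, -0.061, 0]]
```

Call:
{"fn": "play_rows", "kwargs": {
  "steps": [
    [0, 0, 0.007, 0, 0, 0, 0],
    [0.003, 0.021, 0.007, 0, 0, 0, 0],
    [0.006, 0.041, 0.007, 0, 0, 0, 0],
    [0.01, 0.061, 0.007, 0, 0, -0.006, 0],
    [0.018, 0.092, 0.007, 0, 0, -0.022, 0],
    [0.027, 0.121, 0.007, 0, 0, -0.039, 0],
    [0.027, 0.121, 0.007, 0, 0, -0.039, 0]
  ]
}}

```text
clock: 5.12
eef_pos: [456.0, 135.3, -7.9]
eef_rot: [0.001, 0.781, 0.624, 0.0]
ft_force: [0.3, -1.7, 11.3]
gripper_width: -0.002
grip_force: 5.3
```

Call:
{"fn": "play_rows", "kwargs": {
  "steps": [
    [0.011, 0.03, 0, 0, 0, -0.017, 0],
    [0.023, 0.058, 0, 0, 0, -0.033, 0],
    [0.036, 0.086, 0.002, 0, 0, -0.05, 0],
    [0.051, 0.113, 0.002, 0, 0, -0.067, 0],
    [0.068, 0.14, 0.002, 0, 0, -0.083, 0],
    [0.086, 0.165, 0.002, 0, 0, -0.1, 0],
    [0.086, 0.165, 0.002, 0, 0, -0.1, 0]
  ]
}}

```text
clock: 5.7
eef_pos: [472.7, 168.5, -8.2]
eef_rot: [-0.0, 0.869, 0.495, -0.0]
ft_force: [-0.6, 0.6, -0.4]
gripper_width: 0.002
grip_force: 0.0
```

```bash
python3 - <<'E'
from h import *
a=capture("wrist")[0];b=capture("scene")[0][160:250,250:380]
cv2.imwrite("pics/mid.png",np.hstack([cv2.resize(a,(400,300)),cv2.resize(b,(400,300))]))
E
```

```text
(no output)
```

View pics/mid.png

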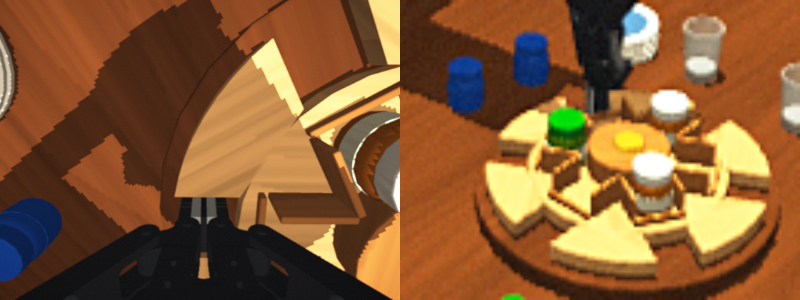

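The turntable is turning clockwise with the fingertips in the notch (wrist (203,215)), the jars are upright and nothing is near the path. I'll keep pushing.

Call:
{"fn": "play_rows", "kwargs": {
  "steps": [
    [0.019, 0.025, 0, 0, 0, -0.017, 0],
    [0.04, 0.048, 0, 0, 0, -0.033, 0],
    [0.061, 0.07, 0, 0, 0, -0.05, 0],
    [0.084, 0.092, 0, 0, 0, -0.067, 0],
    [0.108, 0.112, 0, 0, 0, -0.083, 0],
    [0.133, 0.13, 0, 0, 0, -0.1, 0],
    [0.158, 0.148, 0, 0, 0, -0.117, 0],
    [0.185, 0.164, 0, 0, 0, -0.133, 0],
    [0.203, 0.174, 0, 0, 0, -0.144, 0],
    [0.203, 0.174, 0, 0, 0, -0.144, 0]
  ]
}}

```text
clock: 6.63
eef_pos: [513.1, 202.8, -8.2]
eef_rot: [-0.0, 0.958, 0.288, -0.0]
ft_force: [0.3, 0.9, 0.3]
gripper_width: 0.001
grip_force: 0.0
```

Call:
{"fn": "play_rows", "kwargs": {
  "steps": [
    [0.009, 0.005, 0, 0, 0, -0.006, 0],
    [0.014, 0.007, 0, 0, 0, -0.008, 0],
    [0.019, 0.009, 0, 0, 0, -0.011, 0],
    [0.023, 0.011, 0, 0, 0, -0.014, 0],
    [0.028, 0.014, 0, 0, 0, -0.017, 0],
    [0.033, 0.016, 0, 0, 0, -0.02, 0],
    [0.037, 0.018, 0, 0, 0, -0.022, 0],
    [0.042, 0.02, 0, 0, 0, -0.025, 0],
    [0.047, 0.022, 0, 0, 0, -0.028, 0],
    [0.047, 0.022, 0, 0, 0, -0.028, 0]
  ]
}}

```text
clock: 7.47
eef_pos: [522.8, 207.4, -7.9]
eef_rot: [-0.0, 0.969, 0.246, 0.0]
ft_force: [-2.8, -1.7, -0.7]
gripper_width: -0.005
grip_force: 1.5
```

Now 61°; I continue slowly in 0.5° steps and watch for the force to rise.

Call:
{"fn": "play_rows", "kwargs": {
  "steps": [
    [0.005, 0.002, 0, 0, 0, -0.003, 0],
    [0.01, 0.004, 0, 0, 0, -0.005, 0],
    [0.015, 0.006, 0, 0, 0, -0.008, 0],
    [0.019, 0.008, 0, 0, 0, -0.011, 0],
    [0.019, 0.008, 0, 0, 0, -0.011, 0]
  ]
}}

```text
clock: 7.88
eef_pos: [526.6, 208.9, -7.8]
eef_rot: [-0.0, 0.973, 0.229, 0.0]
ft_force: [-2.2, -1.3, -2.0]
gripper_width: 0.0
grip_force: 1.3
```

Call:
{"fn": "play_rows", "kwargs": {
  "steps": [
    [0.005, 0.002, 0, 0, 0, -0.003, 0],
    [0.01, 0.003, 0, 0, 0, -0.005, 0],
    [0.01, 0.003, 0, 0, 0, -0.005, 0]
  ]
}}

```text
clock: 8.13
eef_pos: [529.0, 209.7, -7.6]
eef_rot: [-0.0, 0.975, 0.221, 0.001]
ft_force: [-0.1, 0.3, -0.9]
gripper_width: -0.003
grip_force: 0.0
```

Call:
{"fn": "play_rows", "kwargs": {
  "steps": [
    [0.005, 0.002, 0, 0, 0, -0.003, 0],
    [0.01, 0.003, 0, 0, 0, -0.005, 0],
    [0.01, 0.003, 0, 0, 0, -0.005, 0]
  ]
}}

```text
clock: 8.38
eef_pos: [530.8, 210.2, -7.7]
eef_rot: [-0.0, 0.977, 0.214, 0.0]
ft_force: [0.7, 0.2, -0.3]
gripper_width: 0.003
grip_force: 0.0
```

Call:
{"fn": "play_rows", "kwargs": {
  "steps": [
    [0.005, 0.002, 0, 0, 0, -0.003, 0],
    [0.01, 0.003, 0, 0, 0, -0.005, 0],
    [0.01, 0.003, 0, 0, 0, -0.005, 0]
  ]
}}

```text
clock: 8.63
eef_pos: [532.0, 210.6, -7.9]
eef_rot: [-0.0, 0.979, 0.206, -0.0]
ft_force: [-3.9, -0.8, 3.0]
gripper_width: 0.001
grip_force: 2.1
```

```bash
python3 - <<'E'
from h import *
a=capture("wrist")[0];b=capture("scene")[0][160:250,250:380]
cv2.imwrite("pics/end.png",np.hstack([cv2.resize(a,(400,300)),cv2.resize(b,(400,300))]))
E
```

```text
(no output)
```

View pics/end.png

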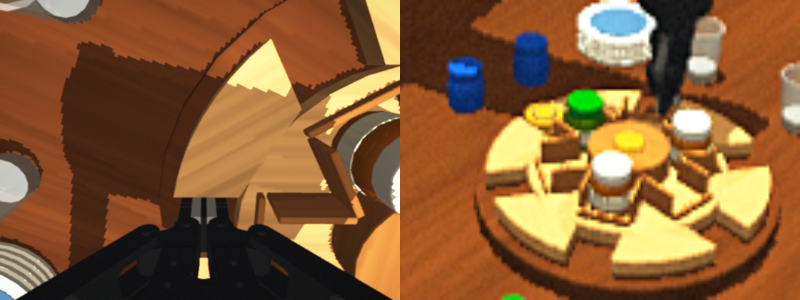

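The green jar (585,108) now stands by the plunger (543,113), which looks sprung up. I'll nudge once more to check that the lock holds.

Call:
{"fn": "play_rows", "kwargs": {
  "steps": [
    [0.005, 0.002, 0, 0, 0, -0.003, 0],
    [0.01, 0.003, 0, 0, 0, -0.005, 0],
    [0.01, 0.003, 0, 0, 0, -0.005, 0]
  ]
}}

```text
clock: 8.98
eef_pos: [532.2, 210.8, -8.1]
eef_rot: [0.0, 0.98, 0.198, -0.002]
ft_force: [-21.9, -6.6, 13.8]
gripper_width: -0.003
grip_force: 10.9
```

The force rose to 22 N with no further motion, so it is locked. I'll back off into the middle of the notch, then go straight up.

Call:
{"fn": "play_rows", "kwargs": {
  "steps": [
    [-0.02, -0.007, 0.002, 0, 0, 0.005, 0],
    [-0.045, -0.013, 0.005, 0, 0, 0.005, 0],
    [-0.045, -0.013, 0.05, 0, 0, 0.005, 0],
    [-0.045, -0.013, 0.15, 0, 0, 0.005, 0],
    [-0.045, -0.013, 0.3, 0, 0, 0.005, 0],
    [-0.045, -0.013, 0.5, 0, 0, 0.005, 0],
    [-0.045, -0.013, 0.7, 0, 0, 0.005, 0],
    [-0.045, -0.013, 0.8, 0, 0, 0.005, 0],
    [-0.045, -0.013, 0.8, 0, 0, 0.005, 0]
  ]
}}

```text
clock: 9.73
eef_pos: [527.4, 209.2, 158.4]
eef_rot: [-0.0, 0.979, 0.206, 0.004]
ft_force: [0.2, 0.5, 0.1]
gripper_width: 0.004
grip_force: 0.0
```

Call:
{"fn": "play_rows", "kwargs": {
  "steps": [
    [-0.1, -0.2, 0.1, 0, 0, 0, 0],
    [-0.2, -0.4, 0.2, 0, 0, 0, 0],
    [-0.3, -0.6, 0.2, 0, 0, 0, 0],
    [-0.4, -0.8, 0.2, 0, 0, 0, 0],
    [-0.5, -1, 0.2, 0, 0, 0, 0],
    [-0.5, -1, 0.2, 0, 0, 0, 0],
    [-0.5, -1, 0.2, 0, 0, 0, 0],
    [-0.5, -1, 0.2, 0, 0, 0, 0]
  ]
}}

```text
clock: 10.4
eef_pos: [425.2, 7.9, 192.7]
eef_rot: [0.0, 0.979, 0.205, 0.001]
ft_force: [-1.0, -0.1, -0.2]
gripper_width: 0.001
grip_force: 0.0
```

Call:
{"fn": "play_rows", "kwargs": {
  "steps": [
    [-0.1, -0.2, 0.1, 0, 0, 0, 0],
    [-0.2, -0.4, 0.2, 0, 0, 0, 0],
    [-0.3, -0.6, 0.2, 0, 0, 0, 0],
    [-0.4, -0.8, 0.2, 0, 0, 0, 0],
    [-0.5, -1, 0.2, 0, 0, 0, 0],
    [-0.5, -1, 0.2, 0, 0, 0, 0],
    [-0.5, -1, 0.2, 0, 0, 0, 0]
  ]
}}

```text
clock: 10.98
eef_pos: [324.4, -194.0, 232.1]
eef_rot: [0.0, 0.979, 0.205, -0.0]
ft_force: [0.4, 0.9, -0.8]
gripper_width: 0.0
grip_force: 0.0
```

```bash
python3 - <<'E'
from h import *
p,d=capture("top");s=capture("scene")[0][160:250,250:380]
cv2.imwrite("pics/fin.png",np.hstack([cv2.resize(p[115:275,100:310],(420,320)),cv2.resize(s,(380,320))]))
print(get_state()["eef_pos"],get_state()["ft_force"])
for u,v in((221,243),(221,242),(222,244)): print(px2w("top",u,v,d=d[v,u]).round(1))
h=cv2.cvtColor(p,cv2.COLOR_BGR2HSV);m=cv2.inRange(h,(50,120,60),(70,255,255))[150:240,160:300]
y,x=np.nonzero(m);c=px2w("top",x.mean()+160,y.mean()+150,z=87);print("olive",c,len(x),"from serving",c[:2]-(np.r_[568,97.5]+62/119.2*np.r_[-118.7,11.4]))
E
```

```text
[ 325.68879851 -191.46171007  232.07855351] [ 0.29420733  0.8426859  -0.52782006]
[448.3 108.3  46.6]
[450.1 108.   49.7]
[446.1 106.1  47.2]
olive [505.30055213 103.86698269  87.        ] 246 from serving [-0.95951499  0.43745249]
```

View pics/fin.png

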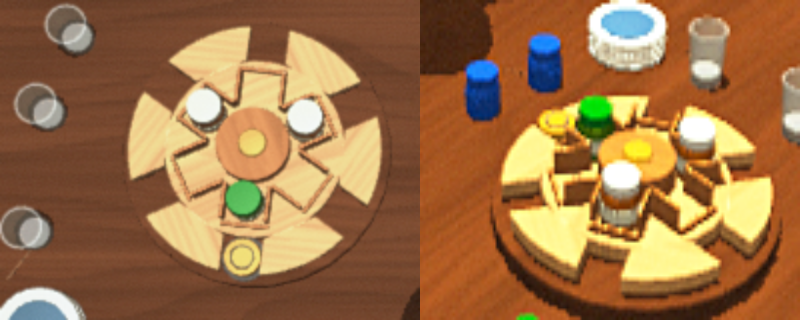

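The green-lidded jar (243,198) is in line with the plunger (242,258), within about 1 mm of the serving place. The plunger top is up at z ≈ 47, all jars are upright and the glasses haven't moved. I'm handing in.

```bash
python3 -c "
from station import *
print(hand_in())"
```

```text
the job is handed in; nothing more can be done
None
```

I handed the job in at about 11 s: the olive jar is locked at the plunger, within about 1 mm of the serving place by the camera, with the plunger fully up, the jars upright and the glasses still in place; the hand-in returned no verdict.

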